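# Open the push-and-turn cap of the bearing-cleaner bottle

### The job

Open the bearing cleaner: push the child-resistant cap of the squat bottle in the steel holder down firmly, and while it is down turn it anticlockwise until it comes free, without overloading the bottle's neck by pushing too hard or wrenching it, and without pulling the bottle up out of its holder. Then lift the cap off and set it down flat, right way up, inside the shallow steel drip tray, let go of it, and leave the bottle standing in its holder and everything else where it is.

Things in the scene. Friction and masses are not known exactly. Their poses are not given: they have to be found in the camera images.
- cap_mid (a point): centre (half-way up) of the bottle's ribbed round grey plastic cap, 54 mm across, 34 mm high, 40 g; its flat top is 34 mm above its rim and at the start about 208 mm above the counter. z points up; a 30 mm moulded bar on top lies along its x. At the start it is locked on the neck: turning or pulling alone does nothing. Nothing wider than it lies within 20 mm below its rim
- neck_top (a point): centre of the top of the bottle's neck, on the cap's axis; the neck reaches 22 mm into the cap. A spring seal in the cap holds its three lugs up in notches of the neck. The cap must be pushed 3 mm down on the neck, about 18 N, and turned anticlockwise seen from above while down: free from 40 degrees, 60 is best, stop at 90. Eased, it rises 5 mm and lifts straight off; a tug means not turned enough
- bottle: squat oblong white plastic bottle, 92 x 62 mm (its x, y), 172 mm to the top of the neck, 0.3 to 0.6 kg, origin at the centre of its underside, z up. It stands loose on a foam-rubber pad in its holder, 2 mm of play each way (3 degrees of turn). Pushed, it sinks 1 to 14 mm, by the pad's unseen wear, before the pad is solid, so feel the push. Above about 30 N, or wrenched, the neck breaks
- holder: open sheet steel holder round the foot of the bottle, screwed to the counter: 102 x 72 mm (146 mm long over its flanges), 75 mm high, origin at the centre of its underside on the counter; the top of the pad, on which the bottle stands, is 24 mm above it. The cap meets the bead of the bottle's neck, hard, 4 mm down
- tray_floor (a point): centre of the inner floor of the shallow steel drip tray, 160 x 200 mm outside (its x and y), rim 14 mm high, walls and floor 3 mm thick; this point is 3 mm above the counter, z up; the tray is fixed and empty
- oil_bottle: tall round white plastic bottle with an ordinary narrow grey screw cap, 48 mm across, 150 mm high, standing loose on the counter; not part of the job. Origin at the centre of its underside
- wheel_a: coned white urethane skateboard wheel lying flat, 54 mm across, 33 mm high; not part of the job. Origin at the centre of its underside
- wheel_b: a second wheel like it, near the lathe; not part of the job
- calliper: steel vernier calliper lying flat, 235 mm long; not part of the job
- hanger: polished chrome truck hanger, 206 mm over its axle, 36 mm high; not part of the job
- shavings_bin: round black plastic wheel-shaving bin, 150 mm across the rim, 118 mm high, open; not part of the job
- skate_tool: steel T-shaped skate tool lying flat, 120 mm long; not part of the job
- bearing_box: plain cardboard box 90 x 120 x 45 mm; not part of the job
Mind the look-alikes: they are no part of the job. What is shaped like the part that bears cap_mid but green or orange is not meant.

How it is judged:
On the way, in this order (a step that is already met when the one before it is completed fails the run):
1. the cap has been pushed down and turned out of its locking notches, still on the neck (angle between the x axis of cap_mid and the x axis of bottle, either way round above 0.65 rad and z of cap_mid in the frame of bottle below 0.18 m), for 0.1 s.
2. the cap has been lifted off the neck (z of cap_mid in the frame of bottle above 0.2 m), for 0.1 s.
At the end, for the whole second after the job is handed in: the whole cap lies flat (within about 4.5 degrees) and right way up on the tray's floor, released, and the bottle stands upright on the mat in its holder (x of cap_mid in the frame of tray_floor between -0.05 and 0.05 m and y of cap_mid in the frame of tray_floor between -0.07 and 0.07 m and z of cap_mid in the frame of tray_floor between 0.013 and 0.021 m and angle between cap_mid's own z axis and vertical below 0.08 rad and angle between bottle's own z axis and vertical below 0.06 rad and z of bottle in the frame of holder below 0.028 m); the robot touches nothing.
It fails at once if the bottle's neck is overloaded: the cap is forced on it with more than 36 N, pushing and wrenching together (contact force between cap and bottle above 36 N).
It fails at once if the bottle is pulled up in its holder by more than 12 mm or tipped (z of bottle in the frame of holder above 0.036 m or angle between bottle's own z axis and vertical above 0.15 rad).
It fails at once if another thing on the counter is moved by more than 30 mm (distance of any of oil_bottle, wheel_a, wheel_b, calliper, hanger, shavings_bin, skate_tool, bearing_box from where it was at the start of the episode above 0.03 m).
It also fails if it takes over 51 s, if anything falls off the work surface, if the arm or the gripper's body presses on something with over 40 N, if the wrist force passes 120 N, or if a joint passes its speed limit or range.

### The arm

A 7-joint arm with a two-finger parallel gripper is mounted at the origin on the work surface. World frame = base frame: x ahead of the robot, y to its left, z up, the work surface at z = 0. Lengths are in m, angles in rad, forces in N, time in s.
With the tool pointing down it reaches from about 0.35 to 0.9 m from the base axis. Payload 19.9 kg.
Tool frame: the origin (TCP) lies midway between the tips of the shut fingers; the grasp point (between the pads) lies env.grip_depth behind it (env.grip_depth is the distance from the TCP to the grasp point, in m); z points along the fingers, y is the line along which they close (so a half turn about z gives the same grasp; the last joint's range is limited). The gripper opens to 94 mm and grips with 3 to 60 N. Pads are 16 mm wide; open, the fingers measure 119 mm over their backs; the gripper's body (75 mm by 177 mm) begins 78 mm behind the grasp point.
Start: joints at [1.232, 0.417, -0.01, 1.614, 0.005, 1.111, -0.053], TCP at [0.183, -0.597, 0.205] pointing down, gripper open.
Joint ranges: [-2.81, 2.81], [-0.39, 2.02], [-1.27, 1.25], [0.06, 2.57], [-1.19, 4.33], [0.19, 2], [-2.82, 2.82]. Speed limits (rad/s): [1.89, 1.89, 2.39, 2.39, 3.01, 3.01, 3.01].

### API

Orientations are given as a rotation vector (axis times angle).
In Python, from plant import env, imaging gives the robot as it stands.
- The arm moves only by the shell command python3 -m creep 'ROWS' [OPENING] [FORCE]. ROWS is JSON, a list of rows, each a list of 4 numbers: the shift along the tool's x, y, z as a fraction of full scale, then the turn about the tool's z as a fraction of full scale. In form: [[x, y, z, roll], ...]. A call has 1 to 12 rows; each row shifts and turns the commanded pose from where the row before left it, along the tool's axes as they then stand; what a row does not reach is not made up. Full scale, the value 1, is 2.5 cm for a shift and 8 degrees for a turn. A row lasts 1/10 s, in which the tool goes at most 50 mm and 8.59 degrees, less where a joint would pass 70% of its speed; a pose out of reach is approached as far as the arm can. A call with a number of a shift or a turn outside -1 to 1 is refused whole. A call with a gripper value outside its range is refused whole. OPENING is the finger opening in mm, from 0 to 94, set as the call begins (- or left out, the last holds). The fingers move at their own pace and stop on an object; FORCE is the grip in N (left out, the last holds). Time passes only in rows, so rows that do not move let the fingers close. It gives the time, the measured TCP pose, the force, the opening and the grip force at its end, in the units of the state.
- env.get_obs(): the state, without advancing time (a new reading comes with each control period).
- imaging.get_image(name): name is "scene" or "top" or "wrist"; returns (picture, depth): 480x640x3 uint8, red, green, blue; 480x640 float32, m along the optical axis (not along the pixel's ray), 0 where there is no reading.
- imaging.camera_info(name): a dict with "K" (3x3 intrinsics, pixels), "position" and "rotation" of the camera in the world. Camera axes: x right, y down, z forward; pixel columns grow to the right and rows downward; lengths in m; the calibration is good to about 2 mm. A picture is of the moment at which its call begins: read the wrist's pose just before it. camera_info takes no time and is no camera call; for the wrist camera it gives the pose at the moment of the call.
- env.finish_job(): hands the job in; it is judged then, once.
The state is a dict: "time": time; "q": joint angles; "qd": joint speeds; "joint_torque": joint torques, N m; "position": TCP position; "tool_rot": TCP orientation; "force": force on the tool from outside, world axes, zero at the start; "torque": the same for the moment, N m; "width": opening from 0.0 (shut) to 1.0 (fully open); "gripper_force": force on a finger pad.
Only numpy, scipy, OpenCV 4.12 (cv2) and the standard library are available. Lean on these libraries where they do the work, as an engineer would, in place of code of your own. Each camera call takes 0.05 s, during which the arm holds its last target. There are 200 camera calls.

## Working session

There is one attempt and no reset: what is moved stays moved. The work goes in short steps, Python scripts to look and compute and a shell command to move; the robot and the scene stay as the last step left them, time stands still between calls to the robot, and variables do not carry over. Pictures are saved under pics/ and viewed, at most 10 in all, crops included, and the job is handed in when it is done.

```bash
ls; mkdir -p pics
python3 - <<'E'
from plant import env, imaging
import cv2,numpy as np
o=env.get_obs();print(o,env.grip_depth)
for n in("scene","top"):
    p,d=imaging.get_image(n);cv2.imwrite(f"pics/{n}0.png",p[:,:,::-1]);np.savez(f"pics/{n}0.npz",p=p,d=d)
    print(imaging.camera_info(n))
E
```

```text
pics
{'time': 0.0, 'q': array([ 1.23146843,  0.41794116, -0.01032208,  1.61415253,  0.00472724,
        1.11072071, -0.05300247]), 'qd': array([-1.32560979e-03, -8.72441249e-04, -6.86405435e-05, -9.78615162e-04,
       -1.35879391e-04, -4.57706760e-04,  5.28695479e-04]), 'joint_torque': array([-2.14358071e-03, -8.51245594e+01,  6.37269840e-01, -4.25990903e+01,
       -4.89940471e-02,  1.87052944e-02,  6.92213894e-05]), 'position': array([ 0.1832844 , -0.59713158,  0.2048548 ]), 'tool_rot': array([-3.10566413e+00, -4.65981779e-01,  4.44419246e-04]), 'force': array([0.54425871, 0.56173638, 0.41459624]), 'torque': array([ 0.00906548,  0.04749378, -0.00033782]), 'gripper_force': 0.0, 'width': 0.9975611037567553} 0.0188
{'K': array([[460.91375066,   0.        , 317.36284348],
       [  0.        , 460.91375066, 248.71527593],
       [  0.        ,   0.        ,   1.        ]]), 'position': array([ 1.39518863, -0.26394747,  0.81301085]), 'rotation': array([-1.88782181, -1.44709226,  0.68538629])}
{'K': array([[614.93171612,   0.        , 321.52819264],
       [  0.        , 614.93171612, 242.81494327],
       [  0.        ,   0.        ,   1.        ]]), 'position': array([ 0.32102453, -0.04506008,  1.44514872]), 'rotation': array([-2.04824555,  2.16861642, -0.23350066])}
```

View pics/scene0.png

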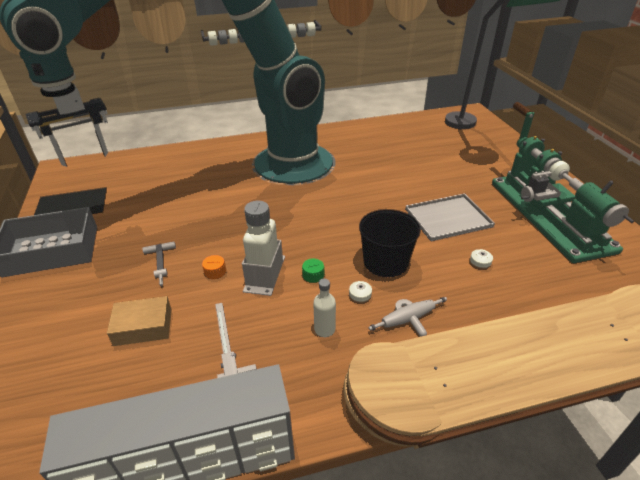

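View pics/top0.png

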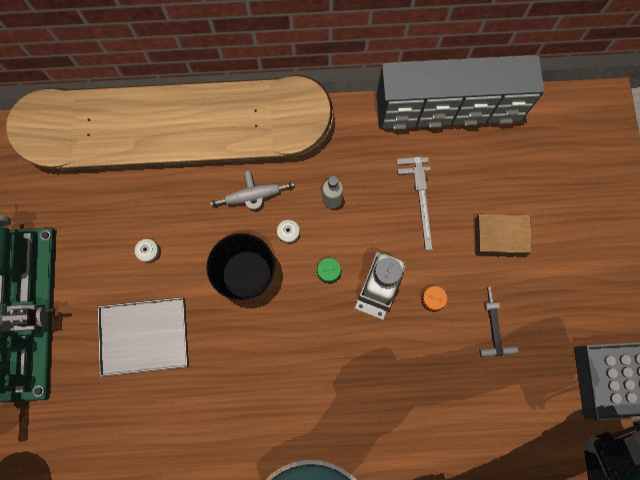

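Candidates: the grey cap on the squat bottle in the holder (scene 257,213; top 389,270), the green loose cap (scene 313,270; top 329,270), the orange loose cap (scene 214,266; top 435,298) and the oil bottle's narrow cap (scene 324,286; top 333,185). The grey one is meant, because it is wide and sits on the oblong bottle in the steel holder. The tray is at top (143,336).

```bash
cat > h.py <<'E'
import numpy as np,cv2
from scipy.spatial.transform import Rotation as R
def cloud(d,ci):
    K=ci["K"];v,u=np.indices(d.shape)
    c=np.stack([(u-K[0,2])/K[0,0]*d,(v-K[1,2])/K[1,1]*d,d],-1)
    return c@R.from_rotvec(ci["rotation"]).as_matrix().T+ci["position"]
def ray(ci,px,z):
    px=np.atleast_2d(np.asarray(px,float));r=np.c_[px,np.ones(len(px))]@np.linalg.inv(ci["K"]).T@R.from_rotvec(ci["rotation"]).as_matrix().T
    return ci["position"]+r*((z-ci["position"][2])/r[:,2])[:,None]
E
python3 - <<'E'
from h import *
from plant import env,imaging
ci=imaging.camera_info("top");f=np.load("pics/top0.npz");p,d=f["p"],f["d"];P=cloud(d,ci)
def big(m): 
    cs,_=cv2.findContours(m.astype(np.uint8),cv2.RETR_EXTERNAL,cv2.CHAIN_APPROX_NONE);return max(cs,key=cv2.contourArea)[:,0]
win=np.zeros(d.shape,bool);win[235:325,345:415]=1
m=win&(P[...,2]>.19)&(d>0)
print("cap z",np.median(P[m][:,2]),m.sum()); c=big(m)
w=ray(ci,c,.208)[:,:2].astype(np.float32);print("cap circle",cv2.minEnclosingCircle(w),cv2.fitEllipse(w),P[m].mean(0))
m=win&(P[...,2]>.06)&(P[...,2]<.085);print("holder rim",cv2.minAreaRect(P[m][:,:2].astype(np.float32)))
m=win&(P[...,2]>.09)&(P[...,2]<.185);print("bottle",cv2.minAreaRect(P[m][:,:2].astype(np.float32)),P[m][:,2].max())
hsv=cv2.cvtColor(p,cv2.COLOR_RGB2HSV);t=np.zeros(d.shape,bool);t[285:390,85:200]=1
c=big(cv2.morphologyEx((t&(hsv[...,1]<70)).astype(np.uint8),cv2.MORPH_CLOSE,np.ones((5,5))))
print("tray",cv2.minAreaRect(ray(ci,c,.014)[:,:2].astype(np.float32)))
for n,uv in dict(bin=(241,267),oil=(333,185),green=(329,270),wheel=(288,231),hang=(253,195)).items():print(n,P[uv[1],uv[0]])
b=win&(P[...,2]>.01);q=P[205:300,200:280];print("bin rim",q[q[...,2]>.1].min(0),q[q[...,2]>.1].max(0))
a=cv2.resize(p[225:325,340:450,::-1],None,fx=5,fy=5,interpolation=cv2.INTER_CUBIC)
f2=np.load("pics/scene0.npz")["p"][190:300,190:340,::-1];a2=cv2.resize(f2,(682,500))
cv2.imwrite("pics/crop1.png",np.hstack([a[:, :], a2])[:, :1232] if 0 else cv2.resize(np.hstack([a,a2]),(800,int(500*800/1232))))
E
```

```text
cap z 0.20785469078391183 597
cap circle ((0.5262174010276794, -0.18965746462345123), 0.029341809451580048) ((0.5267149806022644, -0.1903543919324875), (0.05395184084773064, 0.055898360908031464), 64.70053100585938) [ 0.52663531 -0.19042246  0.20732569]
holder rim ((0.527883768081665, -0.19117310643196106), (0.0721358135342598, 0.10307379812002182), 65.19587707519531)
bottle ((0.5278024673461914, -0.19120436906814575), (0.062102604657411575, 0.09274093061685562), 64.93446350097656) 0.1843613386164633
tray ((0.43881404399871826, 0.36522454023361206), (0.16128237545490265, 0.20200499892234802), 2.9277803897857666)
bin [0.58796352 0.13320645 0.01060887]
oil [ 0.73467791 -0.09177856  0.14692929]
green [ 0.56489554 -0.07397781  0.03355219]
wheel [0.66436032 0.0172251  0.03043258]
hang [0.75612513 0.09643152 0.03583738]
bin rim [ 0.32102453 -0.04506008  0.10009297] [0.64542352 0.19603146 1.44514872]
```

View pics/crop1.png

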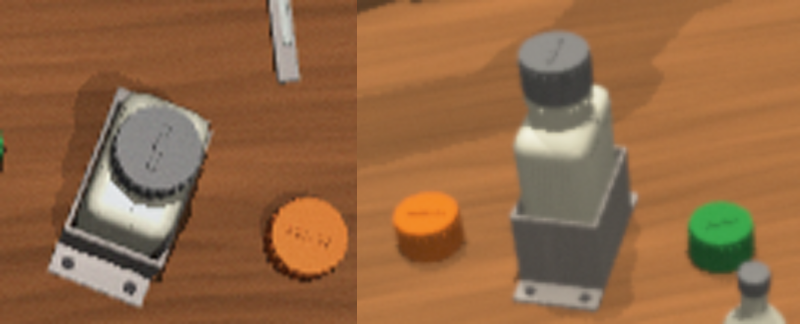

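The crop confirms it: the grey ribbed cap with its bar sits on the white bottle in the holder (crop left 155,150; right 555,65), and the loose orange and green caps are not meant. The bar lies along the holder's long axis (about -25°). Cap centre is about (0.527, -0.191), top at 0.208, and the tray centre is about (0.439, 0.365); all of these match the given sizes.

```bash
python3 -m creep '[[0.8,-0.5,-0.6,0],[0.8,-0.5,-0.6,0],[0.8,-0.5,-0.6,0],[0.8,-0.5,-0.6,0],[0.8,-0.5,-0.6,0],[0.8,-0.5,0,0],[0.8,-0.5,0,0],[0.8,-0.5,0,0],[0.8,-0.5,0,0],[0.8,-0.5,0,0],[0.8,-0.5,0,0]]' 94 20; python3 -m creep '[[0.8,-0.5,0,0],[0.8,-0.5,0,0],[0.8,-0.5,0,0],[0.8,-0.5,0,0],[0.8,-0.5,0,0],[0.8,-0.5,0,0],[0.8,-0.5,0,0],[0.8,-0.5,0,0],[0.8,-0.5,0,0],[0.8,-0.5,0,0],[0,0,0,0],[0,0,0,0]]'
cat > look.py <<'E'
import sys
from h import *
from plant import env,imaging
o=env.get_obs();T=R.from_rotvec(o["tool_rot"]).as_matrix()
print(o["time"],o["position"],o["q"][6],T.round(3).tolist())
ci=imaging.camera_info("wrist");p,d=imaging.get_image("wrist")
cv2.imwrite(sys.argv[1],p[:,:,::-1]);np.savez(sys.argv[1][:-3]+"npz",p=p,d=d)
P=cloud(d,ci);zl,zh,x,y,r=map(float,sys.argv[2:7])
m=(d>0)&(P[...,2]>zl)&(P[...,2]<zh)&(np.hypot(P[...,0]-x,P[...,1]-y)<r)
if m.sum():
    w=P[m][:,:2].astype(np.float32);c,rad=cv2.minEnclosingCircle(w)
    print(m.sum(),"zmed",np.median(P[m][:,2]),"circle",c,rad,"mean",P[m].mean(0))
    e=np.r_[c,0]-o["position"];print("tool shift x,y in units:",(T.T@e)[:2]/.025)
E
python3 look.py pics/w1.png 0.195 0.22 0.527 -0.191 0.045
```

```text
time: 1.2
position: [0.3538, -0.4006, 0.2802]
tool_rot: [-3.106, -0.466, 0.0]
force: [-0.1, -0.0, -0.2]
width: 1.002
gripper_force: 0.0
time: 2.4
position: [0.5077, -0.2232, 0.2801]
tool_rot: [-3.106, -0.467, 0.001]
force: [-0.2, -0.1, -0.4]
width: 1.001
gripper_force: 0.0
2.4 [ 0.50773    -0.22319589  0.28009338] -0.980824912995008 [[0.956, 0.294, -0.001], [0.294, -0.956, 0.0], [-0.001, -0.0, -1.0]]
6094 zmed 0.20804455932771243 circle (0.5283335447311401, -0.19023165106773376) 0.028402945026755333 mean [ 0.53005045 -0.19020438  0.20776449]
tool shift x,y in units: [ 1.18224115 -1.01256465]
```

View pics/w1.png

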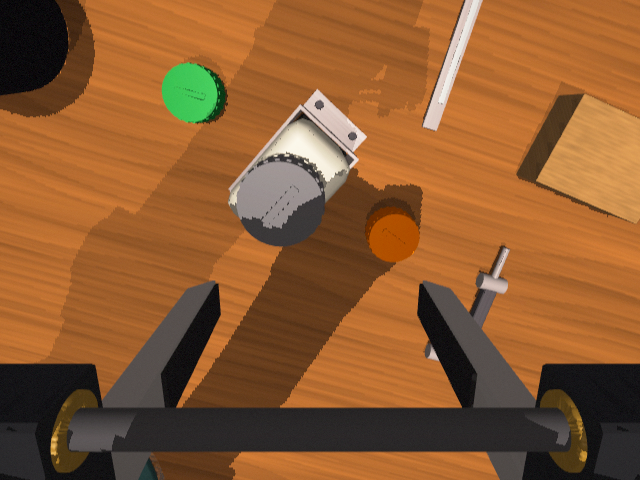

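The grey cap is at wrist pixels (281,203), its top at 0.208 again, with the fingers clear on both sides. Now I'll centre over it, descend and close.

```bash
python3 -m creep '[[0.6,-0.5,-0.0,0],[0.56,-0.5,0,0],[0,0,0,0],[0,0,0.8,0],[0,0,0.8,0],[0,0,0.8,0],[0,0,0.8,0],[0,0,0.6,0],[0,0,0.3,0],[0,0,0.2,0],[0,0,0,0]]' 94; python3 -m creep '[[0,0,0,0],[0,0,0,0],[0,0,0,0],[0,0,0,0],[0,0,0,0],[0,0,0,0],[0,0,0,0],[0,0,0,0]]' 50 50; python3 -c "
from plant import env;o=env.get_obs();print(o)"
```

```text
time: 3.55
position: [0.528, -0.1914, 0.1728]
tool_rot: [-3.107, -0.465, 0.001]
force: [0.7, 1.2, 0.2]
width: 1.001
gripper_force: 0.0
time: 4.35
position: [0.5283, -0.191, 0.173]
tool_rot: [3.107, 0.466, 0.0]
force: [1.5, -1.3, 0.8]
width: 0.576
gripper_force: 50.0
{'time': 4.35, 'q': array([ 0.54631318,  0.35580575, -0.31367464,  1.79858108,  0.12761772,
        1.00679905, -1.09047882]), 'qd': array([ 1.39116531e-05, -1.40308606e-03, -1.58488817e-03,  1.20739212e-03,
       -4.17332271e-04,  1.59923583e-03,  8.43444475e-04]), 'joint_torque': array([-6.87532593e-01, -7.42898083e+01, -4.96938765e+00, -3.91031277e+01,
       -3.93532394e-01,  2.39271512e-01,  1.83204585e-02]), 'position': array([ 0.52831806, -0.19104552,  0.17298773]), 'tool_rot': array([3.10674424e+00, 4.65821016e-01, 1.37456816e-04]), 'force': array([ 1.46834823, -1.25840445,  0.83165149]), 'torque': array([-0.36117187, -0.17314023, -0.0369291 ]), 'gripper_force': 50.00015981204342, 'width': 0.5755519297843928}
```

Gripped at 54 mm wide. Now pushing down in small steps and watching the force.

```bash
for i in 1 2; do python3 -m creep '[[0,0,0.08,0],[0,0,0,0]]' | grep -E "posi|force: \["; done; python3 -m creep '[[0,0,0.06,0],[0,0,0,0]]' | grep -E "posi|force: \["
```

```text
position: [0.5288, -0.1912, 0.1716]
force: [-1.8, -1.3, 10.9]
position: [0.529, -0.1913, 0.17]
force: [-2.7, -1.7, 16.6]
position: [0.5293, -0.1913, 0.169]
force: [-4.6, -1.3, 21.6]
```

```bash
python3 -m creep '[[-0.06,-0.02,0.03,0],[0,0,0,0]]' | grep -E "posi|force: \["; python3 -m creep '[[0,0,0,-0.4],[0,0,0,-0.4],[0,0,0,0]]' | grep -E "posi|force: \[|rot";  python3 -c "
from plant import env;o=env.get_obs();print(o['torque'],o['time'])"
```

```text
position: [0.5285, -0.1914, 0.1689]
force: [0.9, -1.1, 22.4]
position: [0.5285, -0.1913, 0.1689]
tool_rot: [3.073, 0.642, 0.006]
force: [-1.3, 0.2, 24.4]
[-0.09965768  0.00143537  0.02036855] 5.45
```

```bash
for i in 1 2; do python3 -m creep '[[0,0,0,-0.4],[0,0,0,-0.4],[0,0,0,-0.4],[0,0,0,0]]' | grep -E "posi|force: \[|rot";  python3 -c "
from plant import env;o=env.get_obs();print(o['torque'],o['width'])"; done
```

```text
position: [0.5285, -0.1913, 0.1688]
tool_rot: [3.008, 0.896, 0.006]
force: [0.6, 0.3, 24.2]
[-0.08069367 -0.05134739  0.00226777] 0.5754936045805997
position: [0.5284, -0.1912, 0.1688]
tool_rot: [2.922, 1.145, 0.005]
force: [0.9, -0.7, 24.0]
[-0.04750399  0.03261741 -0.00297116] 0.5725234118651382
```

```bash
for i in 1 2; do python3 -m creep '[[0,0,0,-0.4],[0,0,0,-0.4],[0,0,0,-0.4],[0,0,0,-0.4],[0,0,0,-0.4],[0,0,0,-0.4],[0,0,0,0]]' | grep -E "posi|force: \[|rot";  python3 -c "
from plant import env;o=env.get_obs();print(o['torque'],o['width'],o['q'][6])"; done; python3 look.py pics/w2.png 0.19 0.22 0.528 -0.191 0.03
```

```text
position: [0.5284, -0.1913, 0.1688]
tool_rot: [2.69, 1.616, 0.004]
force: [-0.4, 0.7, 23.0]
[-0.14757019  0.09909667  0.02761867] 0.5704302506657122 -0.36365969712414253
position: [0.5284, -0.1913, 0.1688]
tool_rot: [2.383, 2.042, 0.003]
force: [-0.5, -1.5, 24.3]
[-0.21947478  0.0688367  -0.0387558 ] 0.5745839479978173 -0.0544915899085789
7.65 [ 0.52841069 -0.19129369  0.16876563] -0.0544915899085789 [[0.153, 0.988, 0.004], [0.988, -0.153, -0.002], [-0.001, 0.004, -1.0]]
15798 zmed 0.20372306075876156 circle (0.5283116698265076, -0.18853195011615753) 0.029352935031056404 mean [ 0.52847612 -0.18644896  0.2034697 ]
tool shift x,y in units: [ 0.11450179 -0.04924063]
```

View pics/w2.png

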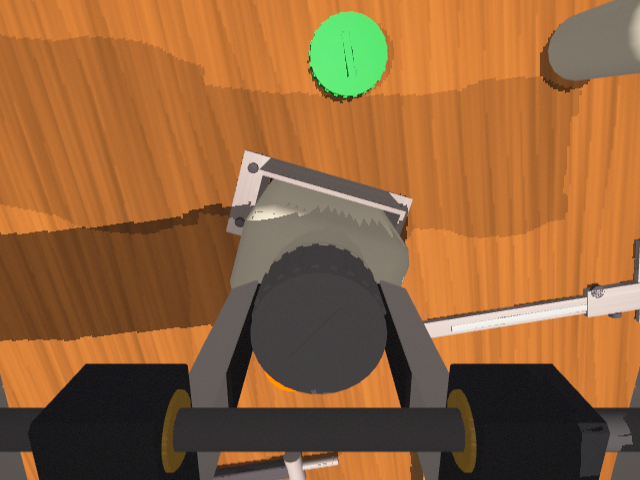

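The bar now lies up-right in the image (290,360 to 340,315), about 57° from the holder's long axis (240,190 to 410,205). So the cap turned with the gripper. Ease off, then lift.

```bash
python3 -m creep '[[0,0,-0.08,0],[0,0,-0.08,0],[0,0,-0.06,0],[0,0,0,0]]' | grep -E "posi|force: \["; python3 -m creep '[[0,0,-0.08,0],[0,0,-0.08,0],[0,0,0,0]]' | grep -E "posi|force: \["; python3 -m creep '[[0,0,-0.08,0],[0,0,-0.08,0],[0,0,0,0]]' | grep -E "posi|force: \["
```

```text
position: [0.5276, -0.191, 0.173]
force: [3.0, -1.5, 5.8]
position: [0.5267, -0.1908, 0.1763]
force: [1.6, -1.2, 0.4]
position: [0.5268, -0.1908, 0.1804]
force: [1.6, -1.2, -0.3]
```

It came free. Lift clear and carry it to the tray.

```bash
python3 -m creep '[[0,0,-0.3,0],[0,0,-0.4,0],[0,0,-0.6,0],[0,0,-0.8,0],[0,0,-0.8,0],[0,0,0,0],[0,0,0,0]]' | grep -E "posi|force"; python3 -m creep '[[0.4,-0.13,0,0],[0.8,-0.25,0,0],[0.9,-0.3,0,0],[0.9,-0.3,0,0],[0.9,-0.3,0,0],[0.9,-0.3,0,0],[0.9,-0.3,0,0],[0.9,-0.3,0,0],[0.9,-0.3,0,0],[0.9,-0.3,0,0],[0.9,-0.3,0,0],[0.9,-0.3,0,0]]'| grep -E "posi|rot|force";python3 -m creep '[[0.9,-0.3,0,0],[0.9,-0.3,0,0],[0.9,-0.3,0,0],[0.9,-0.3,0,0],[0.9,-0.3,0,0],[0.9,-0.3,0,0],[0.9,-0.3,0,0],[0.9,-0.3,0,0],[0.9,-0.3,0,0],[0.9,-0.3,0,0],[0.4,-0.1,0,0],[0,0,0,0]]'| grep -E "posi|rot|force|width|time"
python3 look.py pics/w3.png -0.005 0.008 0.439 0.365 0.15
```

```text
position: [0.5268, -0.1909, 0.2534]
force: [-0.2, -0.7, -0.4]
gripper_force: 50.0
position: [0.4818, 0.0757, 0.2522]
tool_rot: [-2.387, -2.042, 0.001]
force: [-0.6, -0.0, 0.0]
gripper_force: 50.0
time: 11.8
position: [0.4418, 0.3194, 0.2523]
tool_rot: [-2.385, -2.044, 0.001]
force: [-0.0, -0.2, -0.6]
width: 0.576
gripper_force: 50.0
11.8 [0.44181393 0.31943916 0.25229999] -1.0616637975799659 [[0.153, 0.988, -0.001], [0.988, -0.153, 0.0], [0.0, -0.001, -1.0]]
61824 zmed 0.0020881594209712084 circle (0.4389955997467041, 0.36497962474823) 0.15008704364299774 mean [0.44145838 0.38224973 0.00216589]
tool shift x,y in units: [ 1.78281515 -0.37921871]
```

View pics/w3.png

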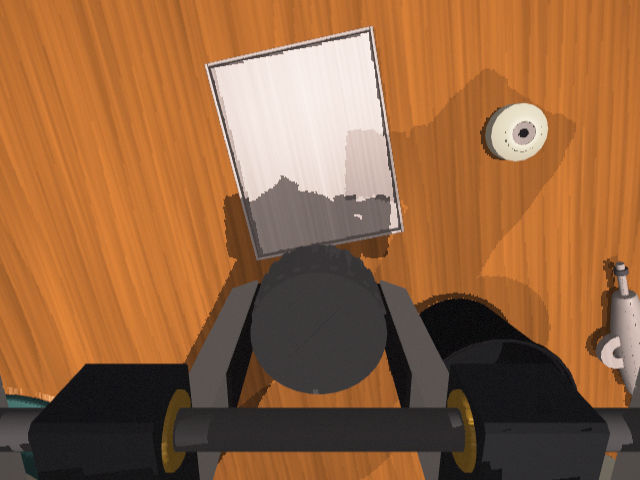

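The cap is held level. The empty tray, with its centre near pixel (310,145), lies ahead, and the bin is to the right, clear. Move over the tray centre and lower.

```bash
python3 -m creep '[[0.8,-0.2,0,0],[0.8,-0.2,0,0],[0.2,0,0.5,0],[0,0,1,0],[0,0,1,0],[0,0,1,0],[0,0,1,0],[0,0,1,0],[0,0,1,0],[0,0,1,0],[0,0,0.8,0],[0,0,0,0]]'| grep -E "posi|force: \["; python3 -m creep '[[0,0,0.5,0],[0,0,0.4,0],[0,0,0.2,0],[0,0,0,0]]'| grep -E "posi|rot|force: \["
```

```text
position: [0.439, 0.3617, 0.0424]
force: [-0.5, -1.3, -0.5]
position: [0.4397, 0.3642, 0.0173]
tool_rot: [-2.388, -2.042, 0.001]
force: [-0.4, -0.3, -0.4]
```

```bash
python3 -m creep '[[0,0,0.2,0],[0,0,0.15,0],[0,0,0.06,0],[0,0,0,0]]'| grep -E "posi|rot|force: \["; for i in 1 2; do python3 -m creep '[[0,0,0.04,0],[0,0,0,0]]'| grep -E "posi|force: \["; done
```

```text
position: [0.4398, 0.3644, 0.0073]
tool_rot: [-2.388, -2.042, 0.0]
force: [0.7, -0.2, -1.0]
position: [0.4399, 0.3644, 0.0065]
force: [0.0, -0.3, -1.0]
position: [0.4399, 0.3644, 0.0054]
force: [0.1, -0.6, -0.2]
```

```bash
python3 -m creep '[[0,0,0.04,0],[0,0,0,0]]'| grep -E "posi|force: \["; python3 -m creep '[[0,0,0,0],[0,0,0,0],[0,0,0,0],[0,0,0,0],[0,0,0,0],[0,0,0,0],[0,0,0,0]]' 90 | grep -E "posi|force: \[|width"; python3 -m creep '[[0,0,-0.2,0],[0,0,-0.4,0],[0,0,-0.8,0],[0,0,-1,0],[0,0,-1,0],[0,0,-1,0],[0,0,-1,0],[0,0,-1,0],[0,0,-1,0],[0,0,0,0],[0,0,0,0]]'
python3 look.py pics/w4.png 0.028 0.05 0.44 0.365 0.05
python3 - <<'E'
from h import *
from plant import env,imaging
ci=imaging.camera_info("wrist");f=np.load("pics/w4.npz");P=cloud(f["d"],ci)
q=P[(P[...,2]>.034)&(P[...,2]<.042)&(np.hypot(P[...,0]-.44,P[...,1]-.365)<.03)]
print("plane slopes",np.linalg.lstsq(np.c_[q[:,:2],np.ones(len(q))],q[:,2],rcond=None)[0])
p,d=imaging.get_image("scene");cv2.imwrite("pics/s2.png",p[:,:,::-1])
E
```

```text
position: [0.4398, 0.3644, 0.0044]
force: [0.2, -0.2, -0.2]
position: [0.4399, 0.3644, 0.0045]
force: [0.2, 0.6, 0.3]
width: 0.956
time: 16.25
position: [0.44, 0.3643, 0.1902]
tool_rot: [2.388, 2.041, 0.002]
force: [-0.6, -1.0, -0.8]
width: 0.954
gripper_force: 0.0
16.25 [0.4399792  0.3643363  0.19017107] -1.199927342530573 [[0.155, 0.988, 0.001], [0.988, -0.155, 0.0], [0.001, 0.001, -1.0]]
3408 zmed 0.03760461692399669 circle (0.4394555687904358, 0.36607006192207336) 0.028357181698083878 mean [0.43978394 0.36757148 0.0374143 ]
tool shift x,y in units: [ 0.06119026 -0.03910934]
plane slopes [-0.00110829  0.00019136  0.03734032]
```

View pics/s2.png

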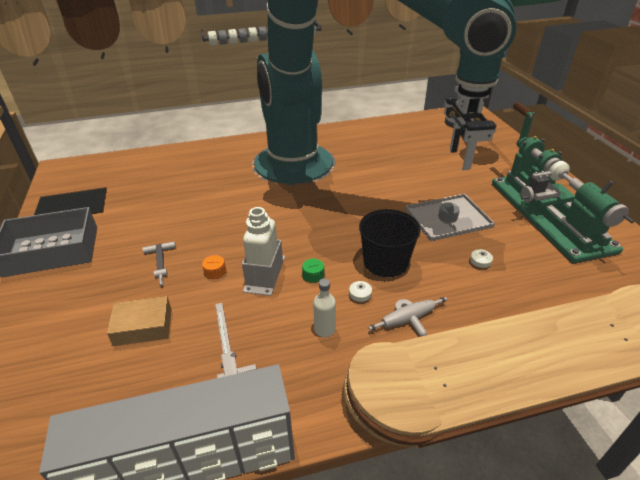

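The cap lies flat in the tray (449,211), its top at 0.037 and level. The open bottle stands in its holder (260,245), and nothing else has moved.

```bash
python3 -c "
from plant import env;print(env.finish_job())"
```

```text
the job is handed in; nothing more can be done
None
```

The cap is off and lies flat, right way up, in the drip tray; the bottle is standing in its holder, nothing else appears to have moved, and the job is handed in (no verdict was returned).

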